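# Drain plug out of the green gear unit

### The arm

A 6-joint arm with a two-finger parallel gripper is mounted at the origin on the work surface. World frame = base frame: x ahead of the robot, y to its left, z up, the work surface at z = 0. Lengths are in m, angles in rad, forces in N, time in s.
With the tool pointing down it reaches from about 0.35 to 0.925 m from the base axis. Payload 6.4 kg.
Tool frame: the origin (TCP) lies at the centre of the arm's flange, where the gripper is bolted on; the fingertips stand 173 mm ahead of it and the grasp point (between the pads) lies 155 mm ahead of it (ctrl.hold_point_z is the distance from the TCP to the grasp point, in m); z points along the fingers, y is the direction in which the jaws open and shut (so a half turn about z gives the same grasp; the last joint's range is limited). The gripper opens to 85 mm and grips with 20 to 120 N. Pads are 22 mm wide; open, the fingers measure 114 mm over their backs; the gripper's body (76 mm by 85 mm) begins 54 mm behind the grasp point. The pads swing forward as they close: fully open they stand 13 mm farther back than shut.
Start: joints at [-1.407, 0.245, 1.558, -0, 1.339, -0.174], TCP at [0.215, -0.613, 0.405] pointing down, gripper open.
Joint ranges: [-3.13, 3.13], [-1.02, 2.26], [0.13, 2.54], [-0.95, 4.09], [0.21, 2.88], [-2.74, 2.74]. Speed limits (rad/s): [2.57, 2.57, 3.14, 3.14, 3.14, 3.14].

### API

Orientations are given as a unit quaternion [w, x, y, z].
In Python, from rig import ctrl, optics gives the robot as it stands.
- The arm moves only by the tool step_arm, never from a script. Its argument "rows" is a list that holds one entry, the list of rows, each a list of 5 numbers: the finger opening in m, from 0 to 0.0854, then the shift along the tool's x, y, z in m, then the turn about the tool's z in rad. A call has 1 to 10 rows; each row is the pose to reach, as a shift and turn from the pose measured when the call began, along the tool's axes at that moment; what a row does not reach only later rows make up. A row lasts 1/12 s, in which the tool goes at most 41.7 mm and 7.16 degrees, less where a joint would pass 70% of its speed; a pose out of reach is approached as far as the arm can. A call with a gripper value outside its range is refused whole. The fingers move at their own pace and stop on an object; the grip force is fixed at half the most. Time passes only in rows, so rows that repeat a pose let the fingers close. It gives the time, the measured TCP pose, the force and the opening at its end, in the units of the state.
- ctrl.read_state(): the state, without advancing time (a new reading comes with each control period).
- optics.snapshot(name): name is "scene" or "side" or "wrist"; returns a dict with "pixels" (384x512x3 uint8, red, green, blue), "z_map" (384x512 float32, m along the optical axis (not along the pixel's ray), 0 where there is no reading), "intrinsics" (3x3 intrinsics, pixels), "position" and "rotation" of the camera in the world. Camera axes: x right, y up, looking along -z (the intrinsics and any distortion apply to the point x, -y, -z); pixel columns grow to the right and rows downward; lengths in m; the calibration is good to about 2 mm. A picture is of the moment at which its call begins.
- ctrl.finish_job(): hands the job in, once; it reports no verdict.
The state is a dict: "time_s": time; "q": joint angles; "joint_vel": joint speeds; "effort": joint torques, N m; "tool_pos": TCP position; "ee_rot": TCP orientation; "ft_force": force on the tool from outside, world axes, zero at the start; "torque": the same for the moment, N m; "width": finger opening in m.
Only numpy, scipy, OpenCV 4.12 (cv2) and the standard library are available. Lean on these libraries where they do the work, as an engineer would, in place of code of your own. Each camera call takes 0.05 s, during which the arm holds its last target.

### The job

Unscrew the brass wing plug from the green gear unit: turn it anticlockwise, as seen facing the plug, until the coarse thread lets go, then draw it straight out of its port. Lower it into the blue parts tray, without dropping it, and leave it lying there; leave the plug of the red unit alone.

Things in the scene. Friction and masses are not known exactly. Their poses are not given: they have to be found in the camera images.
- plug_grip (a point): Grip point of the GREEN unit's brass wing plug: middle of its wing's upper half. Wing: bar 72 mm long, 12 thick (y), 20 deep (x), centred on the plug axis; this point is 24 mm from the axis. x: along the plug axis, out of the port; z: along the wing, away from the axis. It starts leaning 25 deg clockwise of upright (seen facing plug). Behind: neck, 40 wide collar, shank 19 thick, 40 long. 200 g.
- port (a point): Mouth centre of the green unit's port, on the plug axis, 110 mm above the table. x: out of the port, level, within 15 deg of straight away from the robot; z up. Wing starts 30 mm out. Thread frees after 35 deg anticlockwise (positive about x), backing out 3 mm; stop at 70: turn about 52. Then pull 45 mm or more straight out. Boss 48 wide, 42 long; fixed case behind it 120 deep, 130 wide, 158 high.
- tray: Blue open parts tray, fixed on the table between and beyond the units: 200 mm (its x) by 150 mm (its y) outside, 35 mm high, walls and floor 4 mm thick. Origin at the centre of its underside, z up.
- other_plug_grip (a point): The same point on the identical brass plug of the RED gear unit, a bystander to leave alone; axes as for the green unit's plug. An orange drinks can and a black tumbler also stand about.
Mind the look-alikes: they are no part of the job. What is shaped like the part that bears plug_grip but purple or turquoise is not meant.

How it is judged:
By the outcome, as a careful person would: the job done as asked, in the order asked, and still so for the second after the job is handed in, with the robot touching nothing.
It also fails if it takes over 45 s, if anything falls off the work surface, if the arm or the gripper's body presses on something with over 40 N, if the wrist force passes 120 N, or if a joint passes its speed limit or range.

## Working session

There is one attempt and no reset: what is moved stays moved. The work goes in short steps, Python scripts to look and compute and a tool call to move; the robot and the scene stay as the last step left them, time stands still between calls to the robot, and variables do not carry over. Pictures are saved under pics/ and viewed, and the job is handed in when it is done.

Besides the shell and the picture viewer there is one more tool, called after "Emit:" as a command line: name --argument value ..., lists and objects as JSON in quotes. step_arm: Moves the arm, as the interface text tells. Its arguments: {"type":"object","properties":{"rows":{"type":"array"}},"required":["rows"]}

```bash
ls; mkdir -p pics
cat > h.py <<'E'
import numpy as np, cv2, pickle
from rig import ctrl, optics
def snap(n,tag):
    s=optics.snapshot(n); pickle.dump(s,open(f'{tag}.pkl','wb'))
    cv2.imwrite(f'pics/{tag}.png',cv2.cvtColor(s['pixels'],cv2.COLOR_RGB2BGR)); return s
def pt(s,u,v,z=None):
    K=s['intrinsics']; z=s['z_map'][int(v),int(u)] if z is None else z
    p=np.array([(u-K[0,2])/K[0,0]*z,-(v-K[1,2])/K[1,1]*z,-z]); R=np.array(s['rotation']); return R@p+np.array(s['position'])
def cloud(s):
    K=s['intrinsics'];z=s['z_map'];v,u=np.mgrid[:z.shape[0],:z.shape[1]]
    p=np.stack([(u-K[0,2])/K[0,0]*z,-(v-K[1,2])/K[1,1]*z,-z],-1); return p@np.array(s['rotation']).T+np.array(s['position'])
E
python3 - <<'E'
from h import *
for n in ("scene","side","wrist"):
    s=snap(n,n+'0'); print(n,s['position'],np.round(s['rotation'],3).tolist(),s['intrinsics'].tolist(),(s['z_map']>0).mean(),[k for k in s])
st=ctrl.read_state(); print(st); print(ctrl.hold_point_z)
E
```

```text
pics
scene [0.98602791 0.37661072 0.6995845 ] [0.42, 0.169, 0.328, 0.829] [[381.9481036915201, 0.0, 254.7799430528332], [0.0, 381.9481036915201, 195.0576250060108], [0.0, 0.0, 1.0]] 0.9960225423177084 ['pixels', 'z_map', 'intrinsics', 'position', 'rotation']
side [0.0642669  0.50437791 0.50987778] [-0.358, -0.191, 0.445, 0.798] [[408.9651746239457, 0.0, 259.37664039471935], [0.0, 408.9651746239457, 194.24324217569776], [0.0, 0.0, 1.0]] 0.9958852132161459 ['pixels', 'z_map', 'intrinsics', 'position', 'rotation']
wrist [ 0.29315393 -0.58577532  0.37256322] [0.805, -0.132, 0.095, -0.571] [[267.4012850733717, 0.0, 254.34808100935425], [0.0, 267.4012850733717, 187.70673815934202], [0.0, 0.0, 1.0]] 0.9960225423177084 ['pixels', 'z_map', 'intrinsics', 'position', 'rotation']
{'time_s': 0.15, 'q': array([-1.40711883e+00,  2.45688430e-01,  1.55876171e+00,  1.08347153e-05,
        1.33868893e+00, -1.74105888e-01]), 'joint_vel': array([-8.53312185e-05, -1.00387932e-03, -3.33255034e-03, -3.47146756e-04,
        8.27230392e-04, -4.11223544e-04]), 'effort': array([ 7.18190877e-04, -4.29988503e+01, -3.26550186e+01, -1.48765807e-04,
        3.54163218e-03, -1.50642489e-05]), 'tool_pos': array([ 0.21538191, -0.61309518,  0.4037961 ]), 'ee_rot': array([-7.73168166e-04,  9.85771583e-01,  1.68088633e-01,  9.30267675e-06]), 'ft_force': array([ 0.19304246, -1.23033635, -0.33976495]), 'torque': array([ 0.01454994, -0.00607722, -0.05824173]), 'width': 0.0855504582417822}
0.1547
```

Rotation is a quaternion; fix the helper and view.

```bash
sed -i "s/R=np.array(s\['rotation'\]); return/R=rot(s); return/; s/p@np.array(s\['rotation'\]).T/p@rot(s).T/" h.py
cat >> h.py <<'E'
from scipy.spatial.transform import Rotation as Ro
def rot(s):
    q=np.array(s['rotation']); return Ro.from_quat(q[[1,2,3,0]]).as_matrix()
def quat(q): return Ro.from_quat(np.array(q)[[1,2,3,0]]).as_matrix()
E
```

```text
(no output)
```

View pics/scene0.png

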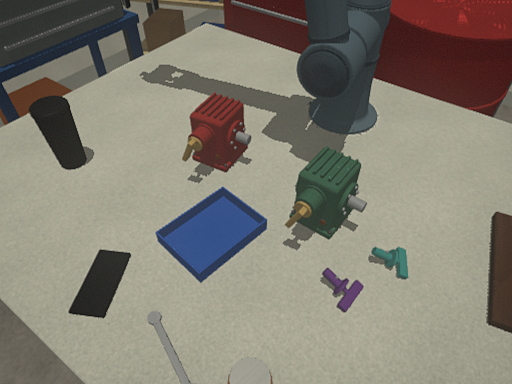

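View pics/side0.png

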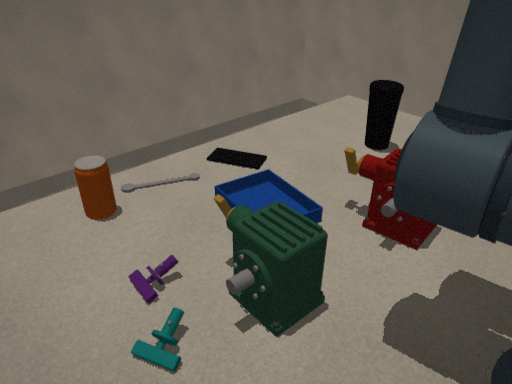

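View pics/wrist0.png

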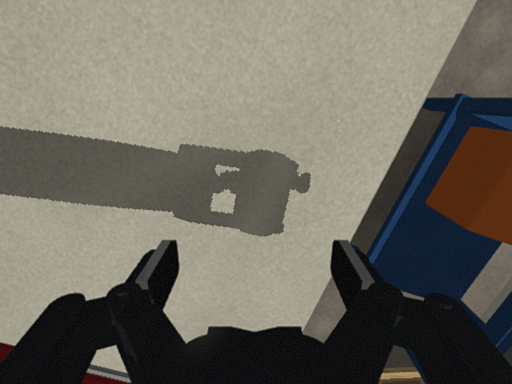

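Candidates in the scene image: the brass wing on the green unit at (299,213), the brass wing on the red unit at (192,147), a loose purple plug at (343,288) and a loose turquoise plug at (397,261). By the description I choose (299,213). Next I check it in a close crop and measure.

Run:
```python
from h import *
for n,(a,b,c,d) in dict(scene0=(150,250,270,390),side0=(170,320,190,340)).items():
    s=pickle.load(open(n+'.pkl','rb')); P=cloud(s)
    im=s['pixels'][a:b,c:d]; cv2.imwrite(f'pics/{n}c.png',cv2.cvtColor(cv2.resize(im,None,fx=5 if n[1]=='c' else 4,fy=5 if n[1]=='c' else 4,interpolation=2),cv2.COLOR_RGB2BGR))
    hsv=cv2.cvtColor(s['pixels'],cv2.COLOR_RGB2HSV)
    for nm,lo,hi in (('brass',(13,110,90),(28,255,255)),('green',(65,80,20),(85,255,255)),('blue',(105,150,50),(125,255,255))):
        m=cv2.inRange(hsv,lo,hi); k,l,st,c=cv2.connectedComponentsWithStats(m)
        for i in range(1,k):
            if st[i,4]>40:
                q=P[(l==i)]; print(n,nm,st[i].tolist(),c[i].round().tolist(),np.median(q,0).round(3),np.percentile(q,2,0).round(3),np.percentile(q,98,0).round(3))
```

```text
scene0 brass [183, 136, 19, 24, 108] [192.0, 143.0] [ 0.501 -0.158  0.124] [ 0.475 -0.182  0.083] [ 0.52  -0.147  0.141]
scene0 brass [288, 201, 23, 22, 139] [302.0, 209.0] [0.529 0.161 0.126] [0.501 0.138 0.099] [0.546 0.171 0.141]
scene0 green [300, 147, 29, 28, 62] [314.0, 160.0] [0.412 0.117 0.155] [0.359 0.11  0.146] [0.456 0.12  0.157]
scene0 green [310, 150, 26, 21, 92] [323.0, 159.0] [0.393 0.128 0.149] [0.355 0.122 0.146] [0.435 0.138 0.157]
scene0 green [310, 153, 33, 27, 137] [328.0, 165.0] [0.401 0.145 0.148] [0.355 0.135 0.146] [0.452 0.156 0.157]
scene0 green [321, 156, 37, 33, 232] [336.0, 173.0] [0.422 0.172 0.148] [0.355 0.158 0.146] [0.455 0.192 0.157]
scene0 green [372, 247, 36, 32, 516] [394.0, 260.0] [0.451 0.35  0.016] [0.405 0.306 0.009] [0.467 0.381 0.04 ]
scene0 blue [222, 187, 38, 29, 43] [240.0, 201.0] [ 0.513 -0.01   0.033] [ 0.504 -0.068  0.031] [0.522 0.052 0.034]
scene0 blue [166, 197, 91, 76, 3347] [212.0, 233.0] [ 0.611 -0.016  0.002] [ 0.517 -0.082 -0.001] [0.697 0.05  0.033]
side0 brass [214, 195, 10, 8, 53] [218.0, 198.0] [0.535 0.165 0.14 ] [0.526 0.043 0.009] [0.715 0.169 0.142]
side0 green [227, 202, 100, 134, 8929] [278.0, 262.0] [0.369 0.18  0.122] [0.344 0.115 0.009] [0.489 0.21  0.158]
side0 blue [215, 170, 107, 53, 2612] [267.0, 194.0] [ 0.654 -0.059  0.007] [ 0.501 -0.099  0.002] [0.712 0.052 0.035]
```

View pics/scene0c.png

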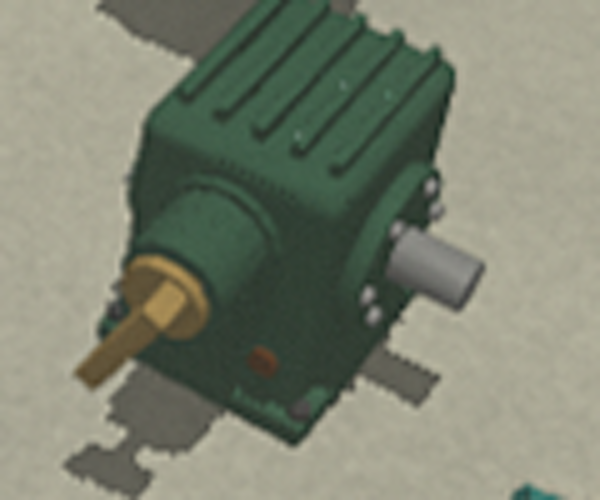

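View pics/side0c.png

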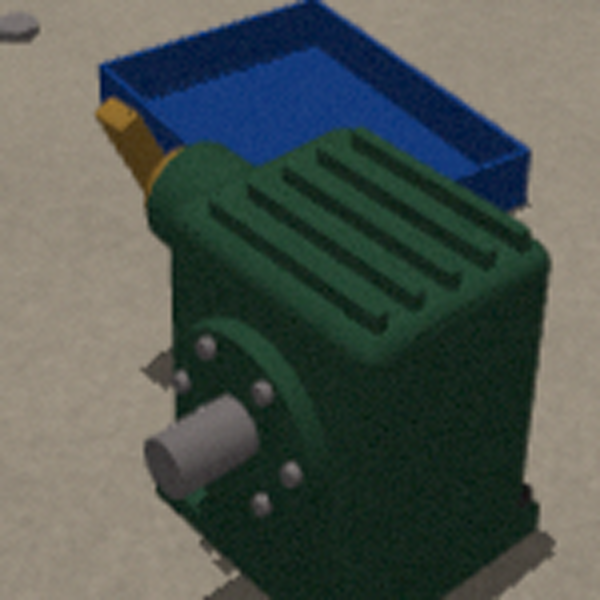

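The crop confirms it: a brass wing on the green boss, leaning towards +y, with the collar flush on the boss at scene (302,209). Now the axis direction and exact wing position.

Run:
```python
from h import *
s=pickle.load(open('side0.pkl','rb')); P=cloud(s)
hsv=cv2.cvtColor(s['pixels'],cv2.COLOR_RGB2HSV)
m=cv2.inRange(hsv,(65,60,10),(90,255,255))>0
z=P[...,2]
w=P[m&(z>.02)&(z<.14)]; 
# side wall normals
def line(q,lab):
    for _ in range(6):
        c=q.mean(0); u,sv,vt=np.linalg.svd(q-c,full_matrices=False); d=np.abs((q-c)@vt[2]); q=q[d<max(2*np.median(d),.0015)]
    n=vt[2]; print(lab,len(q),c.round(4),n.round(4),np.degrees(np.arctan2(n[1],n[0])),np.median(d))
w1=w[(w[:,1]>w[:,1].max()-.2)&(w[:,0]<.45)]
# scan: face +y
line(w1[(w1[:,2]>.13)&(w1[:,1]>.17)],'sideface')
line(w1[(w1[:,0]<.362)&(w1[:,2]>.03)],'backface')
s2=pickle.load(open('scene0.pkl','rb')); P2=cloud(s2); hsv=cv2.cvtColor(s2['pixels'],cv2.COLOR_RGB2HSV)
m2=(cv2.inRange(hsv,(55,40,10),(95,255,255))>0)&(P2[...,1]<.25)
q=P2[m2&(P2[...,2]>.02)&(P2[...,2]<.14)]
line(q[(q[:,0]>.44)&(q[:,0]<.47)],'front')
# ribs top from scene
for P_,mm in((P2,m2),(P,m)):
  t=P_[mm&(P_[...,2]>.1555)&(P_[...,2]<.162)][:,:2]
  r=cv2.minAreaRect(t.astype(np.float32)); print('top',r,len(t))
b=P2[(cv2.inRange(hsv,(10,80,60),(30,255,255))>0)&(P2[...,1]>.1)&(P2[...,1]<.25)&(P2[...,2]>.07)&(P2[...,0]>.48)]
print(len(b)); print(b[np.argsort(b[:,0])].round(3)[::4].tolist())
```

```text
sideface 270 [0.3852 0.1963 0.1352] [-0.0016  0.0383 -0.9993] 92.38271588827003 0.0019657995051653152
backface 1127 [0.3472 0.1758 0.0872] [ 0.9991 -0.043  -0.0015] -2.4668986029759385 0.00040508725055330715
front 548 [0.4629 0.1667 0.0884] [ 1.     -0.0079  0.0019] -0.452210089512867 0.0005482137811200956
top ((0.447553426027298, -0.044057607650756836), (0.3718664050102234, 0.8474024534225464), 52.440223693847656) 217
top ((0.4779004752635956, -0.13192903995513916), (0.10670484602451324, 0.6905896663665771), 15.624114036560059) 917
318
[[0.494, 0.162, 0.104], [0.501, 0.138, 0.117], [0.505, 0.138, 0.119], [0.505, 0.17, 0.111], [0.506, 0.159, 0.125], [0.507, 0.168, 0.117], [0.508, 0.156, 0.125], [0.509, 0.17, 0.114], [0.51, 0.159, 0.125], [0.51, 0.136, 0.095], [0.511, 0.171, 0.113], [0.511, 0.137, 0.118], [0.511, 0.146, 0.105], [0.511, 0.151, 0.127], [0.511, 0.141, 0.106], [0.512, 0.165, 0.109], [0.512, 0.166, 0.098], [0.512, 0.14, 0.115], [0.512, 0.169, 0.113], [0.512, 0.141, 0.112], [0.512, 0.172, 0.109], [0.512, 0.154, 0.124], [0.512, 0.166, 0.102], [0.512, 0.156, 0.126], [0.512, 0
[... 561 characters left out ...]
0.543, 0.156, 0.13], [0.543, 0.164, 0.139], [0.543, 0.162, 0.14], [0.544, 0.142, 0.08], [0.544, 0.141, 0.095], [0.544, 0.142, 0.083], [0.544, 0.145, 0.102], [0.544, 0.14, 0.082], [0.545, 0.17, 0.138], [0.545, 0.137, 0.084], [0.545, 0.153, 0.098], [0.545, 0.149, 0.115], [0.545, 0.168, 0.137], [0.545, 0.151, 0.119], [0.545, 0.147, 0.088], [0.545, 0.152, 0.111], [0.545, 0.154, 0.113], [0.546, 0.15, 0.11], [0.546, 0.149, 0.093], [0.546, 0.158, 0.131], [0.546, 0.152, 0.115], [0.546, 0.163, 0.12], [0.546, 0.157, 0.118], [0.546, 0.163, 0.126], [0.546, 0.162, 0.135], [0.547, 0.166, 0.14], [0.547, 0.165, 0.134], [0.547, 0.162, 0.138], [0.547, 0.167, 0.133], [0.857, 0.237, 0.111], [0.861, 0.24, 0.11]]
```

```bash
cat >> h.py <<'E'
def plan(tgt,yaw_y):
    """shift in tool axes and turn about tool z so tool y has world yaw yaw_y (deg) (mod 180)"""
    st=ctrl.read_state(); R=quat(st['ee_rot']); p=st['tool_pos']
    d=R.T@(np.array(tgt)-p); y=np.array([np.cos(np.radians(yaw_y)),np.sin(np.radians(yaw_y)),0]); l=R.T@y
    t=np.arctan2(-l[0],l[1]); t2=(t+np.pi)%(2*np.pi)-np.pi if False else t
    print('pos',p.round(4),'q',st['q'].round(3),'F',st['ft_force'].round(1),'w',round(st['width'],4),'t',st['time_s'])
    print('R',R.round(3).tolist()); print('shift',d.round(4),'turn',round(t,4),'or',round(t+np.pi if t<0 else t-np.pi,4))
E
python3 - <<'E'
from h import *
plan([.5355,.165,.404],-1.5)
for n in('scene0','side0'):
    s=pickle.load(open(n+'.pkl','rb'));P=cloud(s);z=P[...,2]
    m=(z>.1)&(z<.3)&(P[...,0]>.15)&(P[...,0]<1)&(abs(P[...,1])<.8)
    k,l,st,c=cv2.connectedComponentsWithStats(m.astype(np.uint8))
    for i in range(1,k):
        if st[i,4]>60: q=P[l==i];print(n,st[i].tolist(),np.percentile(q,2,0).round(3),np.percentile(q,98,0).round(3))
E
```

```text
pos [ 0.2154 -0.6131  0.4038] q [-1.407  0.246  1.559  0.     1.339 -0.174] F [ 0.2 -1.2 -0.3] w 0.0856 t 0.15
R [[0.943, 0.331, -0.0], [0.331, -0.943, 0.002], [0.0, -0.002, -1.0]]
shift [ 0.5599 -0.628   0.0009] turn -1.2068 or 1.9348
scene0 [150, 0, 9, 13, 82] [ 0.191 -0.568  0.242] [ 0.213 -0.554  0.275]
scene0 [297, 47, 70, 54, 1997] [ 0.184 -0.013  0.213] [0.292 0.108 0.299]
scene0 [184, 93, 60, 62, 2170] [ 0.331 -0.221  0.102] [ 0.517 -0.125  0.156]
scene0 [29, 96, 47, 46, 1560] [ 0.61  -0.517  0.103] [ 0.687 -0.442  0.181]
scene0 [290, 147, 71, 76, 3086] [0.359 0.112 0.103] [0.545 0.211 0.157]
scene0 [227, 357, 45, 27, 925] [0.813 0.236 0.112] [0.859 0.287 0.123]
side0 [368, 80, 36, 39, 1129] [ 0.599 -0.514  0.102] [ 0.673 -0.444  0.182]
side0 [345, 146, 167, 98, 7345] [ 0.152 -0.168  0.107] [0.497 0.108 0.299]
side0 [74, 156, 35, 24, 658] [0.806 0.235 0.101] [0.864 0.293 0.122]
side0 [214, 195, 114, 91, 6014] [0.346 0.115 0.102] [0.526 0.21  0.158]
```

Emit:
step_arm --rows '[[[0.085, 0.025, -0.028, 0, -0.055], [0.085, 0.05, -0.056, 0, -0.11], [0.085, 0.075, -0.084, 0, -0.165], [0.085, 0.1, -0.112, 0, -0.22], [0.085, 0.125, -0.14, 0, -0.275], [0.085, 0.15, -0.168, 0, -0.33], [0.085, 0.175, -0.196, 0, -0.385], [0.085, 0.2, -0.224, 0, -0.44], [0.085, 0.225, -0.252, 0, -0.495], [0.085, 0.25, -0.28, 0, -0.55]]]'

```text
time_s: 0.98
tool_pos: [0.3586, -0.2642, 0.4041]
ee_rot: [-0.001, 0.903, 0.43, 0.0]
ft_force: [0.2, 0.1, 0.3]
width: 0.0852
```

Run:
```python
from h import *
plan([.5355,.165,.404],-1.5)
```

```text
pos [ 0.3586 -0.2642  0.4041] q [-8.910e-01 -2.590e-01  2.060e+00  1.000e-03  1.342e+00 -2.100e-01] F [0.2 0.1 0.3] w 0.0852 t 0.9833
R [[0.629, 0.777, -0.0], [0.777, -0.629, 0.002], [0.001, -0.001, -1.0]]
shift [ 0.4449 -0.1327  0.0007] turn -0.6547 or 2.4869
```

Emit:
step_arm --rows '[[[0.07, 0.037, -0.011, 0, -0.055], [0.06, 0.074, -0.022, 0, -0.11], [0.05, 0.111, -0.033, 0, -0.165], [0.04, 0.148, -0.044, 0, -0.22], [0.03, 0.185, -0.055, 0, -0.275], [0.028, 0.222, -0.066, 0, -0.33], [0.028, 0.259, -0.077, 0, -0.385], [0.028, 0.296, -0.088, 0, -0.44], [0.028, 0.333, -0.099, 0, -0.5], [0.028, 0.37, -0.11, 0, -0.56]]]'

```text
time_s: 1.82
tool_pos: [0.5062, 0.0947, 0.4045]
ee_rot: [-0.001, 0.747, 0.664, 0.0]
ft_force: [1.6, -1.3, 0.4]
width: 0.0279
```

Run:
```python
from h import *
plan([.5355,.165,.380],-1.5)
```

```text
pos [0.5062 0.0947 0.4045] q [-0.036 -0.075  1.899  0.002  1.317  0.081] F [ 1.6 -1.3  0.4] w 0.0279 t 1.8167
R [[0.117, 0.993, -0.0], [0.993, -0.117, 0.001], [0.001, -0.0, -1.0]]
shift [0.0733 0.0208 0.0246] turn -0.0912 or 3.0504
```

Emit:
step_arm --rows '[[[0.028, 0.03, 0.009, 0.005, -0.05], [0.028, 0.06, 0.018, 0.015, -0.091], [0.028, 0.073, 0.021, 0.025, -0.091], [0.028, 0.073, 0.021, 0.025, -0.091]]]'

```text
time_s: 2.15
tool_pos: [0.5353, 0.167, 0.3769]
ee_rot: [-0.002, 0.715, 0.699, -0.001]
ft_force: [0.1, 0.1, -0.0]
width: 0.0279
```

Run:
```python
from h import *
plan([.5355,.165,.31],-1.5)
for n in("side","wrist","scene"): snap(n,n+'1')
```

```text
pos [0.5353 0.167  0.3769] q [0.1   0.065 1.812 0.002 1.269 0.122] F [ 0.1  0.1 -0. ] w 0.0279 t 2.15
R [[0.023, 1.0, -0.005], [1.0, -0.023, 0.001], [0.001, -0.005, -1.0]]
shift [-0.0021  0.0005  0.0669] turn 0.0033 or -3.1383
```

View pics/side1.png

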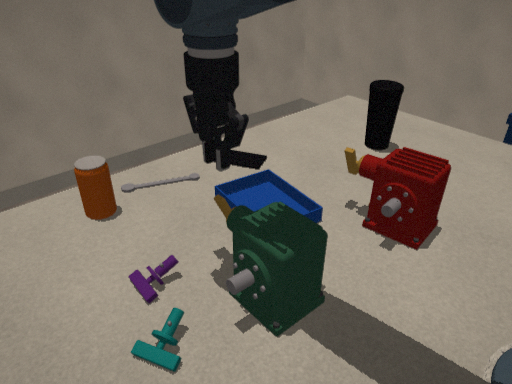

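View pics/wrist1.png

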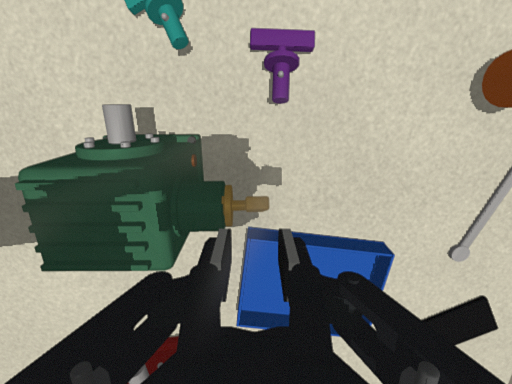

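View pics/scene1.png

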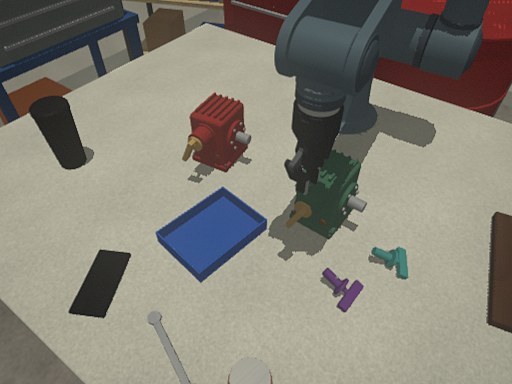

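Views: the wrist picture shows the wing at (255,204) between and ahead of the fingertips at (225,232) and (285,232). Measuring the fingertips and the wing again from here.

Run:
```python
from h import *
s=pickle.load(open('wrist1.pkl','rb'));P=cloud(s);hsv=cv2.cvtColor(s['pixels'],cv2.COLOR_RGB2HSV)
m=cv2.inRange(hsv,(12,90,60),(30,255,255))>0
m&=(P[...,2]>.07)&(P[...,1]>.1)
q=P[m]
for zz in np.arange(.08,.15,.006):
    r=q[(q[:,2]>=zz)&(q[:,2]<zz+.006)]
    if len(r)>3: print(round(zz,3),len(r),r.min(0).round(4),r.max(0).round(4))
t=q[q[:,2]>.132]; print('top',np.percentile(t,[5,95],axis=0).round(4))
z=P[...,2]
for v in (232,236,240,250,260):
    print(v,[(u,P[v,u].round(3).tolist()) for u in range(205,310,5) if z[v,u]>.15])
# side & scene fingertip
for n in('side1','scene1'):
    s=pickle.load(open(n+'.pkl','rb'));Q=cloud(s); f=(s['pixels'].max(-1)<60)&(Q[...,2]>.17)&(Q[...,2]<.23)&(abs(Q[...,0]-.535)<.08)&(abs(Q[...,1]-.167)<.06)
    r=Q[f]; print(n,len(r)); 
    for zz in np.arange(.17,.23,.006):
        a=r[(r[:,2]>=zz)&(r[:,2]<zz+.006)]
        if len(a)>2: print(round(zz,3),len(a),a.min(0).round(3),a.max(0).round(3))
im=cv2.resize(pickle.load(open('side1.pkl','rb'))['pixels'][90:240,170:290],None,fx=5,fy=4 and 5 if 0 else 4); cv2.imwrite('pics/side1c.png',im[:,:,::-1])
```

```text
0.092 5 [0.5114 0.1559 0.0945] [0.5116 0.1591 0.0974]
0.098 5 [0.5025 0.1358 0.0986] [0.5117 0.1554 0.1006]
0.104 33 [0.5038 0.1289 0.1047] [0.524  0.1715 0.1099]
0.11 169 [0.5035 0.1339 0.1102] [0.5256 0.1712 0.1159]
0.116 70 [0.5041 0.1346 0.1161] [0.5408 0.1698 0.1219]
0.122 165 [0.5041 0.1375 0.122 ] [0.5398 0.1662 0.128 ]
0.128 56 [0.5067 0.1446 0.128 ] [0.5309 0.1591 0.1313]
0.134 111 [0.5263 0.1623 0.137 ] [0.5449 0.1701 0.14  ]
0.14 183 [0.5263 0.1594 0.14  ] [0.5447 0.1696 0.1437]
top [[0.5273 0.1606 0.1381]
 [0.5439 0.1697 0.1429]]
232 [(220, [0.515, 0.177, 0.213]), (225, [0.518, 0.178, 0.214]), (230, [0.521, 0.176, 0.21]), (280, [0.549, 0.176, 0.213]), (285, [0.552, 0.177, 0.213]), (290, [0.555, 0.177, 0.214])]
236 [(220, [0.516, 0.178, 0.218]), (225, [0.519, 0.177, 0.217]), (230, [0.521, 0.174, 0.211]), (280, [0.549, 0.176, 0.217]), (285, [0.551, 0.176, 0.217]), (290, [0.554, 0.176, 0.217])]
240 [(210, [0.51, 0.173, 0.214]), (215, [0.513, 0.174, 0.216]), (220, [0.517, 0.177, 0.221]), (225, [0.519, 0.177, 0.222]), (230, [0.521, 0.171, 0.21]), (280, [0.549, 0.174, 0.217]), 
[... 642 characters left out ...]
0.52, 0.16, 0.215]), (280, [0.549, 0.163, 0.22]), (285, [0.549, 0.176, 0.24]), (290, [0.551, 0.176, 0.24]), (295, [0.554, 0.176, 0.24]), (300, [0.557, 0.172, 0.233]), (305, [0.56, 0.172, 0.234])]
side1 301
0.2 8 [0.514 0.159 0.204] [0.55  0.174 0.206]
0.206 48 [0.507 0.159 0.206] [0.552 0.177 0.212]
0.212 74 [0.506 0.158 0.212] [0.551 0.177 0.218]
0.218 81 [0.505 0.157 0.218] [0.554 0.178 0.224]
0.224 90 [0.505 0.155 0.224] [0.552 0.177 0.23 ]
scene1 133
0.2 3 [0.52  0.165 0.203] [0.522 0.172 0.205]
0.206 22 [0.52  0.161 0.206] [0.561 0.177 0.212]
0.212 36 [0.52  0.16  0.212] [0.564 0.177 0.218]
0.218 37 [0.52  0.16  0.218] [0.564 0.178 0.224]
0.224 35 [0.52  0.159 0.224] [0.564 0.177 0.23 ]
```

View pics/side1c.png

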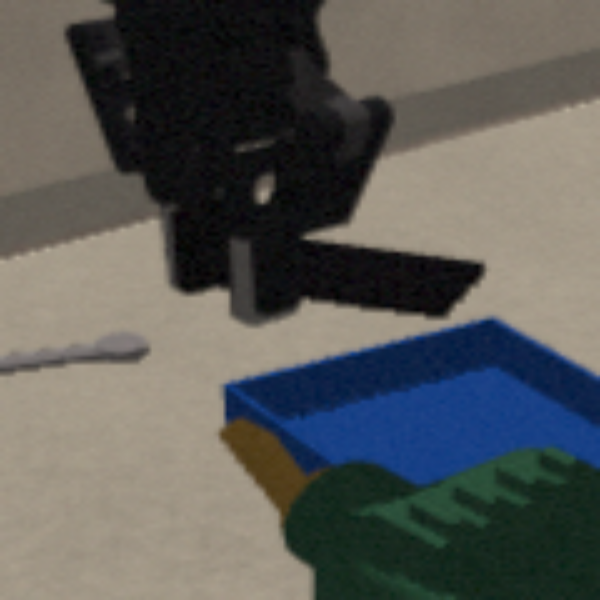

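Emit:
step_arm --rows '[[[0.028, 0, 0.0, 0.03, 0.0], [0.028, 0, 0.0, 0.055, 0.0], [0.028, 0, 0.0, 0.068, 0], [0.028, 0, 0.0, 0.0715, 0], [0.028, 0, 0.0, 0.0715, 0]]]'

```text
time_s: 2.72
tool_pos: [0.5353, 0.1636, 0.3078]
ee_rot: [-0.001, 0.717, 0.697, -0.0]
ft_force: [0.4, 0.1, 0.5]
width: 0.0277
```

Run:
```python
from h import *
plan([.5355,.165,.305],-1.5)
for n in("side","wrist"): s=snap(n,n+'2')
im=cv2.resize(s['pixels'][150:290,160:340],None,fx=4,fy=4); cv2.imwrite('pics/wrist2c.png',im[:,:,::-1])
im=cv2.resize(pickle.load(open('side2.pkl','rb'))['pixels'][120:270,170:320],None,fx=4,fy=4); cv2.imwrite('pics/side2c.png',im[:,:,::-1])
```

```text
pos [0.5353 0.1636 0.3078] q [9.400e-02 1.450e-01 1.862e+00 1.000e-03 1.137e+00 1.210e-01] F [0.4 0.1 0.5] w 0.0277 t 2.7167
R [[0.028, 1.0, -0.002], [1.0, -0.028, 0.001], [0.001, -0.002, -1.0]]
shift [0.0014 0.0002 0.0028] turn -0.0017 or 3.1399
```

View pics/side2c.png

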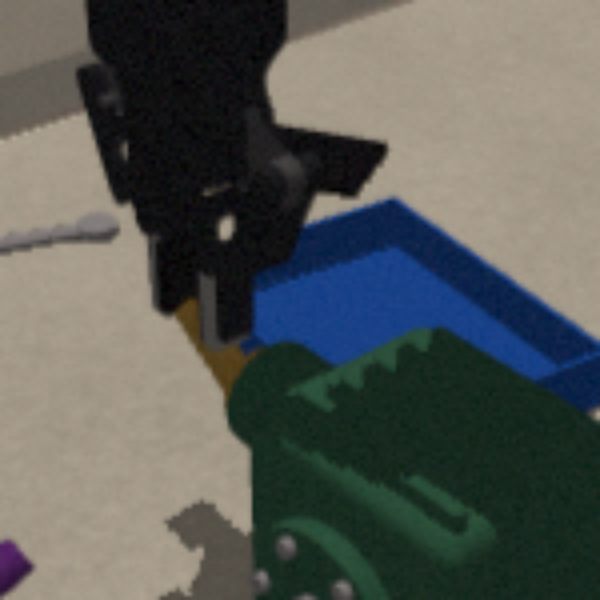

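View pics/wrist2c.png

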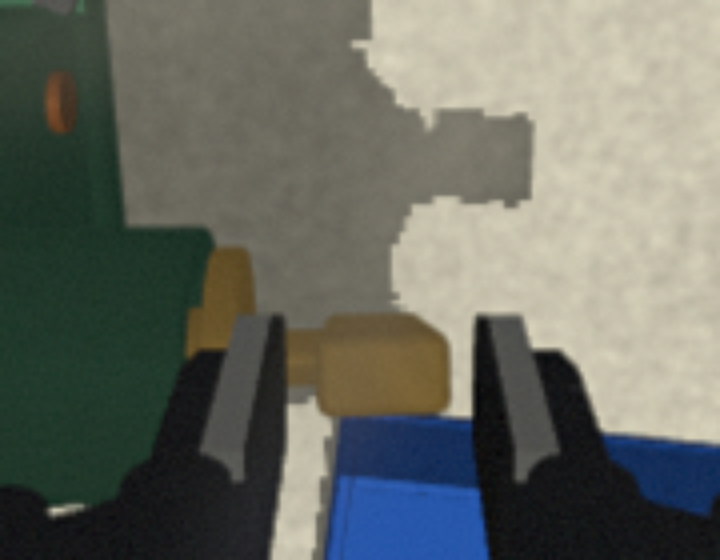

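Wing sits between the pads with clearance on both sides (wrist crop: wing 320–450, pads inner edges 285 and 475). Lower 3 mm more and close.

Emit:
step_arm --rows '[[[0.028, 0.002, 0.0005, 0.003, 0.0], [0.028, 0.002, 0.0005, 0.0035, 0.0], [0.01, 0.002, 0.0005, 0.0035, 0], [0.01, 0.002, 0.0005, 0.0035, 0], [0.01, 0.002, 0.0005, 0.0035, 0], [0.01, 0.002, 0.0005, 0.0035, 0], [0.01, 0.002, 0.0005, 0.0035, 0]]]'

```text
time_s: 3.4
tool_pos: [0.5368, 0.1662, 0.3072]
ee_rot: [0.0, 0.717, 0.697, 0.002]
ft_force: [-1.9, -0.2, 5.2]
width: 0.0174
```

Run:
```python
from h import *
plan([.5355,.165,.305],-1.5)
```

```text
pos [0.5368 0.1662 0.3072] q [0.098 0.15  1.857 0.002 1.131 0.125] F [-1.9 -0.2  5.2] w 0.0174 t 3.4
R [[0.027, 1.0, 0.003], [1.0, -0.027, 0.002], [0.002, 0.003, -1.0]]
shift [-0.0012 -0.0013  0.0022] turn -0.0011 or 3.1405
```

Run:
```python
from h import *
for n,(a,b,c,d) in (("side",(120,250,180,310)),("wrist",(150,290,160,340)),("scene",(130,250,240,380))):
    s=snap(n,n+'3'); im=cv2.resize(s['pixels'][a:b,c:d],None,fx=4,fy=4); cv2.imwrite(f'pics/{n}3c.png',im[:,:,::-1])
```

```text
(no output)
```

View pics/side3c.png

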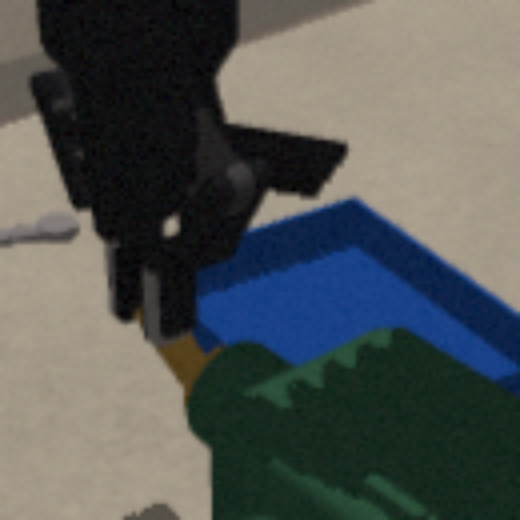

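View pics/wrist3c.png

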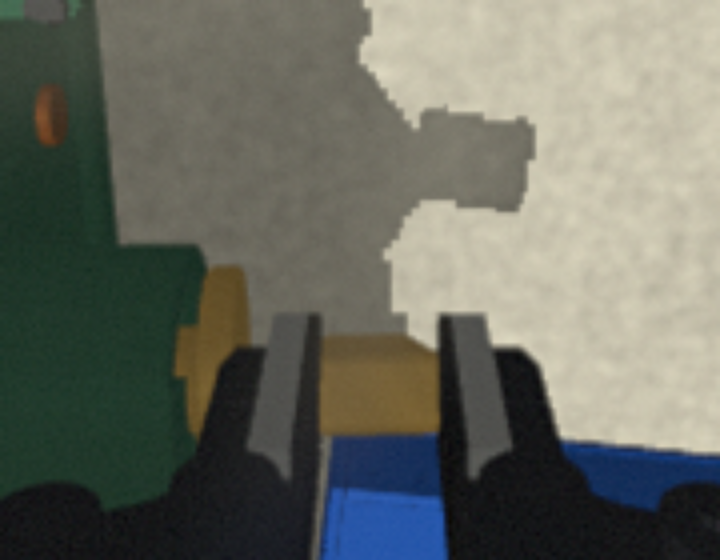

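View pics/scene3c.png

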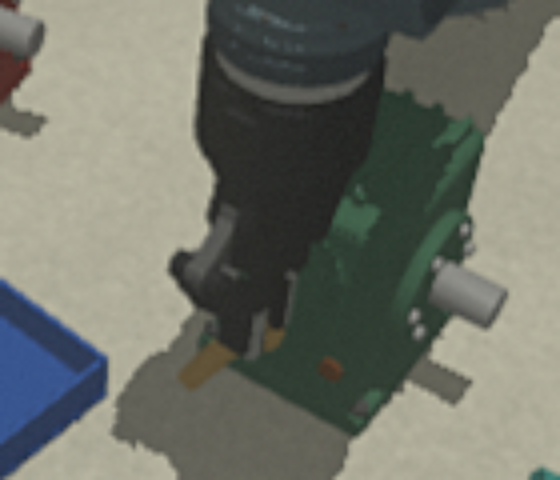

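Grip holds. Now swing the wing anticlockwise (top towards −y) along the arc, first half.

Emit:
step_arm --rows '[[[0.01, -0.0016, 0.0002, -0.0006, 0], [0.01, -0.0031, 0.0004, -0.0012, 0], [0.01, -0.0047, 0.0006, -0.0017, 0], [0.01, -0.0063, 0.0009, -0.0021, 0], [0.01, -0.008, 0.0012, -0.0024, 0], [0.01, -0.0097, 0.0015, -0.0026, 0], [0.01, -0.0114, 0.0017, -0.0027, 0], [0.01, -0.013, 0.002, -0.0028, 0], [0.01, -0.013, 0.002, -0.0028, 0]]]'

```text
time_s: 4.3
tool_pos: [0.5378, 0.1543, 0.3099]
ee_rot: [-0.002, 0.717, 0.697, 0.003]
ft_force: [-5.3, 8.7, 5.3]
width: 0.0175
```

Run:
```python
from h import *
plan([.539,.125,.307],-1.5)
for n,(a,b,c,d) in (("side",(120,250,180,310)),("wrist",(150,290,160,340)),("scene",(130,250,240,380))):
    s=snap(n,n+'4'); im=cv2.resize(s['pixels'][a:b,c:d],None,fx=4,fy=4); cv2.imwrite(f'pics/{n}4c.png',im[:,:,::-1])
```

```text
pos [0.5378 0.1543 0.3099] q [0.076 0.141 1.862 0.008 1.138 0.101] F [-5.3  8.7  5.3] w 0.0175 t 4.3
R [[0.028, 1.0, 0.0], [1.0, -0.028, 0.007], [0.007, 0.0, -1.0]]
shift [-0.0293  0.002   0.0027] turn -0.0021 or 3.1395
```

View pics/wrist4c.png

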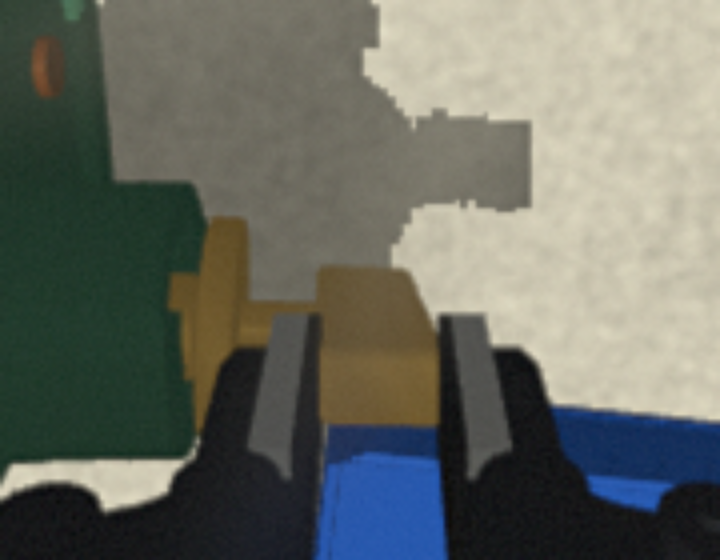

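View pics/scene4c.png

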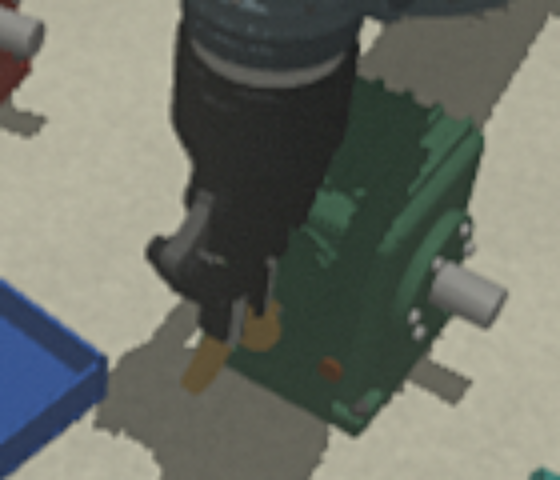

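The collar has left the boss by about 2 mm (wrist crop 170–250) and the wing is near upright. Second half.

Emit:
step_arm --rows '[[[0.01, -0.0025, 0.0003, 0.0001, 0], [0.01, -0.0045, 0.0006, 0.0003, 0], [0.01, -0.0065, 0.0008, 0.0006, 0], [0.01, -0.0085, 0.001, 0.001, 0], [0.01, -0.0105, 0.001, 0.0015, 0], [0.01, -0.0125, 0.001, 0.002, 0], [0.01, -0.0145, 0.001, 0.0027, 0], [0.01, -0.0165, 0.001, 0.0035, 0], [0.01, -0.018, 0.001, 0.004, 0], [0.01, -0.018, 0.001, 0.004, 0]]]'

```text
time_s: 5.28
tool_pos: [0.5391, 0.1369, 0.3083]
ee_rot: [-0.002, 0.717, 0.697, 0.005]
ft_force: [-2.7, 5.4, 11.2]
width: 0.017
```

Run:
```python
from h import *
plan([.539,.125,.307],-1.5)
for n,(a,b,c,d) in (("side",(120,250,180,310)),("wrist",(150,290,160,340)),("scene",(130,250,240,380))):
    s=snap(n,n+'5'); im=cv2.resize(s['pixels'][a:b,c:d],None,fx=4,fy=4); cv2.imwrite(f'pics/{n}5c.png',im[:,:,::-1])
s=pickle.load(open('wrist5.pkl','rb'));P=cloud(s);hsv=cv2.cvtColor(s['pixels'],cv2.COLOR_RGB2HSV)
m=(cv2.inRange(hsv,(12,90,40),(30,255,255))>0)&(P[...,2]>.07)&(P[...,1]>.08)&(P[...,0]>.53)
q=P[m]
for zz in np.arange(.08,.15,.006):
    r=q[(q[:,2]>=zz)&(q[:,2]<zz+.006)]
    if len(r)>3: print(round(zz,3),len(r),np.percentile(r,[5,50,95],axis=0).round(4).tolist())
```

```text
pos [0.5391 0.1369 0.3083] q [0.044 0.135 1.872 0.01  1.13  0.068] F [-2.7  5.4 11.2] w 0.017 t 5.2833
R [[0.029, 1.0, 0.004], [1.0, -0.029, 0.01], [0.01, 0.004, -1.0]]
shift [-0.012   0.0002  0.0012] turn -0.0027 or 3.1389
0.08 63 [[0.5311, 0.1562, 0.0802], [0.5379, 0.1568, 0.0834], [0.5455, 0.1575, 0.0856]]
0.086 74 [[0.531, 0.1559, 0.0863], [0.5379, 0.1564, 0.0893], [0.5461, 0.1569, 0.0917]]
0.092 76 [[0.5308, 0.1555, 0.0925], [0.538, 0.1559, 0.0953], [0.5459, 0.1565, 0.0977]]
0.098 92 [[0.5309, 0.1548, 0.0983], [0.5391, 0.1554, 0.1014], [0.5468, 0.156, 0.1038]]
0.104 95 [[0.5312, 0.1541, 0.1044], [0.5394, 0.1549, 0.1072], [0.5469, 0.1556, 0.1097]]
0.11 104 [[0.5308, 0.1538, 0.1105], [0.5387, 0.1545, 0.1131], [0.5467, 0.1551, 0.1156]]
0.116 116 [[0.531, 0.1533, 0.1164], [0.5397, 0.1541, 0.1193], [0.5477, 0.1547, 0.1215]]
0.122 141 [[0.5313, 0.1527, 0.1224], [0.5393, 0.1534, 0.125], [0.5474, 0.1542, 0.1276]]
0.128 148 [[0.531, 0.1523, 0.1283], [0.5396, 0.153, 0.131], [0.5481, 0.1536, 0.1336]]
0.134 169 [[0.5313, 0.1518, 0.1341], [0.5399, 0.1525, 0.1369], [0.5483, 0.1532, 0.1398]]
0.14 614 [[0.5321, 0.1417, 0.1411], [0.5399, 0.148, 0.1426], [0.5482, 0.1524, 0.1438]]
```

View pics/wrist5c.png

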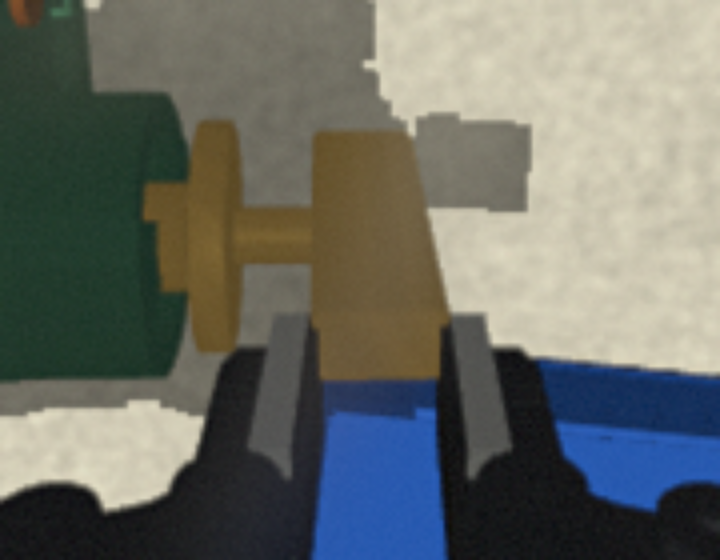

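View pics/scene5c.png

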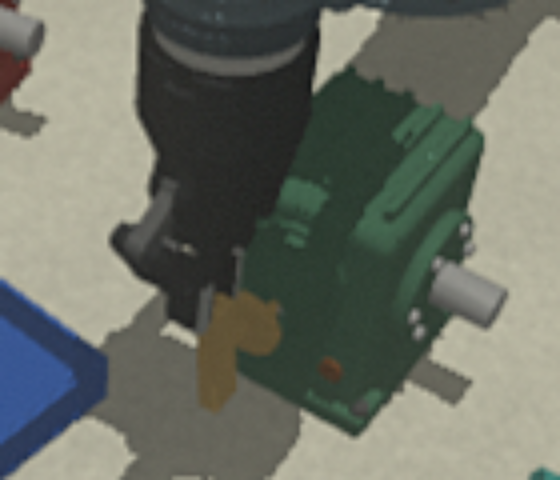

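The pads slipped along the wing: it stands only about 5° past upright, so about 30° turned. I'll open, rise, come down on its +y side with the fingers shut and push it the rest of the way.

Emit:
step_arm --rows '[[[0.03, 0, 0, 0, 0], [0.03, 0, 0, 0, 0], [0.03, 0, 0, -0.012, 0], [0.03, 0, 0, -0.025, 0], [0.01, 0.02, 0.003, -0.025, 0], [0.0, 0.044, 0.006, -0.025, 0], [0.0, 0.044, 0.006, -0.01, 0], [0.0, 0.044, 0.006, 0.004, 0], [0.0, 0.044, 0.006, 0.006, 0], [0.0, 0.044, 0.006, 0.006, 0]]]'

```text
time_s: 6.27
tool_pos: [0.5463, 0.1806, 0.3026]
ee_rot: [-0.002, 0.717, 0.697, 0.004]
ft_force: [-0.2, 1.0, 0.6]
width: -0.0001
```

Run:
```python
from h import *
plan([.543,.157,.302],-1.5)
for n,(a,b,c,d) in (("wrist",(100,290,140,340)),("scene",(130,250,240,380))):
    s=snap(n,n+'6'); im=cv2.resize(s['pixels'][a:b,c:d],None,fx=3,fy=3); cv2.imwrite(f'pics/{n}6c.png',im[:,:,::-1])
```

```text
pos [0.5463 0.1806 0.3026] q [0.121 0.186 1.826 0.009 1.126 0.146] F [-0.2  1.   0.6] w -0.0001 t 6.2667
R [[0.029, 1.0, 0.003], [1.0, -0.029, 0.009], [0.009, 0.003, -1.0]]
shift [-0.0237 -0.0026  0.0004] turn -0.0028 or 3.1388
```

View pics/wrist6c.png

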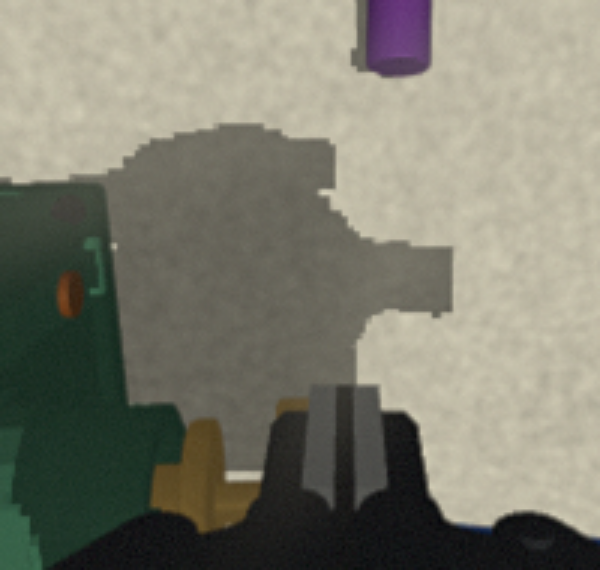

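View pics/scene6c.png

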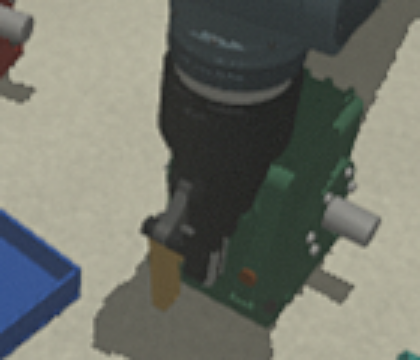

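Emit:
step_arm --rows '[[[0.0, -0.008, -0.003, 0, 0], [0.0, -0.013, -0.003, 0, 0], [0.0, -0.0145, -0.003, 0, 0], [0.0, -0.016, -0.003, 0, 0], [0.0, -0.0175, -0.003, 0, 0], [0.0, -0.019, -0.003, 0, 0], [0.0, -0.0205, -0.003, 0, 0], [0.0, -0.022, -0.003, 0, 0], [0.0, -0.0235, -0.003, 0, 0], [0.0, -0.0235, -0.003, 0, 0]]]'

```text
time_s: 7.2
tool_pos: [0.5432, 0.157, 0.3037]
ee_rot: [-0.001, 0.717, 0.697, 0.005]
ft_force: [0.4, 1.2, -0.1]
width: 0.0003
```

```bash
cat >> h.py <<'E'
def wing(tag,x0=.525,x1=.56):
    s=snap('scene',tag); P=cloud(s);hsv=cv2.cvtColor(s['pixels'],cv2.COLOR_RGB2HSV)
    m=(cv2.inRange(hsv,(10,80,40),(30,255,255))>0)&(P[...,2]>.07)&(abs(P[...,1]-.15)<.06)&(P[...,0]>x0)&(P[...,0]<x1)
    q=P[m]; f=q[q[:,0]>np.percentile(q[:,0],90)-.003]; print('n',len(q),'frontx',np.percentile(q[:,0],90).round(4))
    for zz in np.arange(.072,.15,.006):
        r=f[(f[:,2]>=zz)&(f[:,2]<zz+.006)]
        if len(r)>2: print(round(zz+.003,3),len(r),np.percentile(r[:,1],[5,50,95]).round(4))
    c=f[:,1:].mean(0);_,_,vt=np.linalg.svd(f[:,1:]-c); print('centre',c.round(4),'lean deg',np.degrees(np.arctan(vt[0,0]/vt[0,1])).round(1))
E
python3 - <<'E'
from h import *
plan([.543,.157,.302],-1.5)
wing('scene7')
s=pickle.load(open('scene7.pkl','rb'));im=cv2.resize(s['pixels'][130:250,240:380],None,fx=4,fy=4); cv2.imwrite(f'pics/scene7c.png',im[:,:,::-1])
E
```

```text
pos [0.5432 0.157  0.3037] q [0.08  0.162 1.851 0.01  1.122 0.105] F [ 0.4  1.2 -0.1] w 0.0003 t 7.2
R [[0.029, 1.0, 0.006], [1.0, -0.029, 0.009], [0.01, 0.005, -1.0]]
shift [-0.     -0.0002  0.0017] turn -0.0032 or 3.1384
n 193 frontx 0.5501
0.081 9 [0.1575 0.1616 0.1659]
0.087 9 [0.1544 0.1594 0.1637]
0.093 8 [0.1539 0.1581 0.1606]
0.099 8 [0.1502 0.1558 0.1594]
0.105 8 [0.149  0.155  0.1572]
0.111 13 [0.1469 0.1519 0.1556]
0.117 9 [0.1459 0.151  0.1537]
0.123 8 [0.1429 0.1469 0.1502]
0.129 8 [0.1398 0.143  0.1464]
0.135 14 [0.1379 0.1447 0.1609]
0.141 9 [0.1366 0.1434 0.1586]
centre [0.1518 0.1124] lean deg -16.7
```

View pics/scene7c.png

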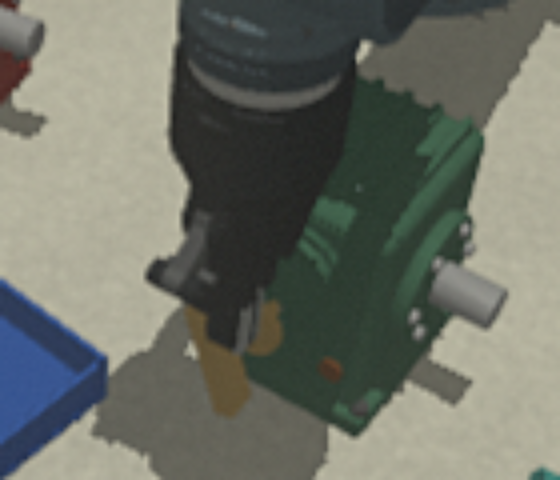

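About 19° past upright (44° turned). Push 4 mm more.

Emit:
step_arm --rows '[[[0.0, -0.001, 0, 0.001, 0], [0.0, -0.002, 0, 0.001, 0], [0.0, -0.003, 0, 0.001, 0], [0.0, -0.004, 0, 0.001, 0], [0.0, -0.0042, 0, 0.001, 0], [0.0, 0.006, 0, 0.0, 0], [0.0, 0.012, 0, -0.01, 0], [0.0, 0.012, 0, -0.03, 0], [0.03, 0.0, 0, -0.04, 0], [0.03, -0.01, 0, -0.04, 0]]]'

```text
time_s: 8.08
tool_pos: [0.5436, 0.1467, 0.3473]
ee_rot: [0.001, 0.717, 0.697, 0.008]
ft_force: [0.2, -0.3, 0.8]
width: 0.0233
```

Run:
```python
from h import *
plan([.540,.1385,.307],-1.5)
wing('scene8')
s=snap('wrist','wrist8');im=cv2.resize(s['pixels'][100:290,140:340],None,fx=3,fy=3); cv2.imwrite(f'pics/wrist8c.png',im[:,:,::-1])
P=cloud(s);hsv=cv2.cvtColor(s['pixels'],cv2.COLOR_RGB2HSV)
m=(cv2.inRange(hsv,(12,90,40),(30,255,255))>0)&(P[...,2]>.07)&(P[...,1]>.08)&(P[...,0]>.526)&(P[...,0]<.57)
q=P[m]
for zz in np.arange(.08,.15,.006):
    r=q[(q[:,2]>=zz)&(q[:,2]<zz+.006)]
    if len(r)>3: print(round(zz,3),len(r),np.percentile(r,[3,50,97],axis=0).round(4).tolist())
```

```text
pos [0.5436 0.1467 0.3473] q [0.061 0.1   1.832 0.009 1.197 0.085] F [ 0.2 -0.3  0.8] w 0.0233 t 8.0833
R [[0.028, 1.0, 0.012], [1.0, -0.028, 0.009], [0.01, 0.012, -1.0]]
shift [-0.0087 -0.0038  0.0401] turn -0.0014 or 3.1402
n 298 frontx 0.5496
0.081 8 [0.1621 0.1667 0.1721]
0.087 9 [0.1598 0.1639 0.1682]
0.093 10 [0.156  0.1618 0.1649]
0.099 10 [0.1524 0.1591 0.1622]
0.105 13 [0.1504 0.1558 0.1598]
0.111 10 [0.1463 0.1513 0.1554]
0.117 12 [0.1423 0.1484 0.1523]
0.123 10 [0.141  0.1466 0.1494]
0.129 8 [0.1374 0.1431 0.1455]
0.135 17 [0.1335 0.1394 0.1434]
centre [0.1522 0.1103] lean deg -27.5
0.08 94 [[0.529, 0.1687, 0.0806], [0.5379, 0.1702, 0.0834], [0.5467, 0.1716, 0.0857]]
0.086 118 [[0.5291, 0.1652, 0.0861], [0.5378, 0.167, 0.0887], [0.547, 0.169, 0.0918]]
0.092 115 [[0.5297, 0.1622, 0.0921], [0.5379, 0.164, 0.095], [0.5473, 0.1657, 0.0976]]
0.098 127 [[0.5295, 0.1589, 0.0981], [0.5387, 0.1609, 0.1008], [0.5471, 0.1628, 0.1037]]
0.104 144 [[0.5289, 0.1557, 0.1041], [0.5379, 0.1577, 0.107], [0.5477, 0.1597, 0.1096]]
0.11 184 [[0.5265, 0.1483, 0.1103], [0.5363, 0.1543, 0.1125], [0.5468, 0.1564, 0.1158]]
0.116 151 [[0.5301, 0.1495, 0.1162], [0.5387, 0.1515, 0.1192], [0.5474, 0.1535, 0.1217]]
0.122 162 [[0.5308, 0.1467, 0.1221], [0.5391, 0.1485, 0.1253], [0.5479, 0.1505, 0.1279]]
0.128 176 [[0.5304, 0.1432, 0.1282], [0.5395, 0.1452, 0.131], [0.5478, 0.1473, 0.1337]]
0.134 303 [[0.5302, 0.1315, 0.1344], [0.5394, 0.1411, 0.1381], [0.5481, 0.1439, 0.1399]]
0.14 151 [[0.5308, 0.1355, 0.1401], [0.5386, 0.1388, 0.141], [0.5481, 0.1412, 0.1422]]
```

View pics/wrist8c.png

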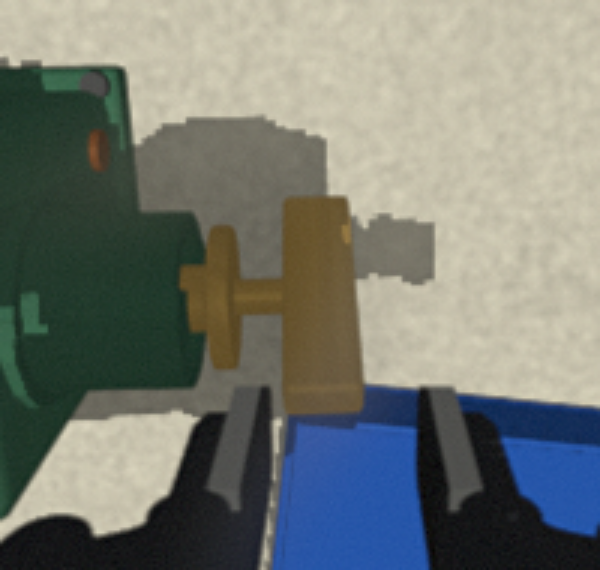

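Lean is now −27.5°, so 52° turned. The collar stands clear of the boss. Next I grip across the wing's front and back faces and pull.

Emit:
step_arm --rows '[[[0.028, -0.0093, -0.0048, 0.005, 0], [0.028, -0.0093, -0.0048, 0.02, 0], [0.028, -0.0093, -0.0048, 0.035, 0], [0.028, -0.0093, -0.0048, 0.042, 0], [0.028, -0.0093, -0.0048, 0.0445, 0], [0.028, -0.0093, -0.0048, 0.0445, 0]]]'

```text
time_s: 8.68
tool_pos: [0.5375, 0.1363, 0.2981]
ee_rot: [-0.002, 0.718, 0.696, 0.005]
ft_force: [-0.3, 0.2, -0.4]
width: 0.028
```

Run:
```python
from h import *
plan([.539,.138,.303],-1.5)
s=snap('wrist','wrist9');im=cv2.resize(s['pixels'][100:290,140:340],None,fx=3,fy=3); cv2.imwrite(f'pics/wrist9c.png',im[:,:,::-1])
```

```text
pos [0.5375 0.1363 0.2981] q [0.043 0.146 1.881 0.01  1.11  0.07 ] F [-0.3  0.2 -0.4] w 0.028 t 8.6833
R [[0.031, 0.999, 0.004], [0.999, -0.031, 0.009], [0.009, 0.004, -1.0]]
shift [ 0.0018  0.0015 -0.0048] turn -0.0052 or 3.1363
```

View pics/wrist9c.png

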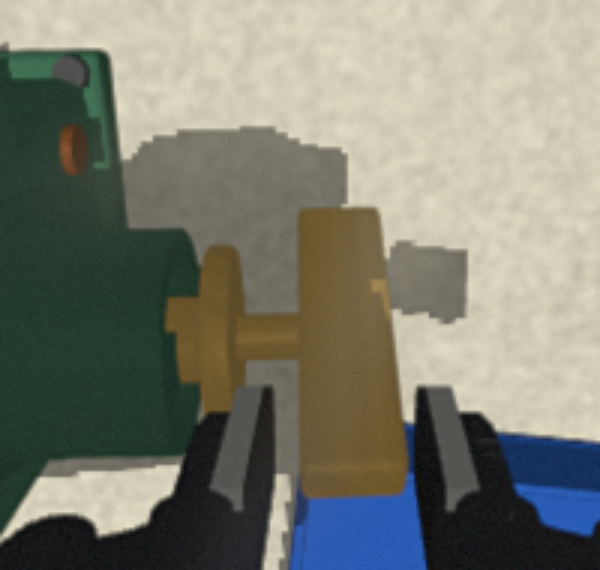

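The tool is 5 mm lower than asked but free of contact (forces about 0), which gives a deeper grip. Closing.

Emit:
step_arm --rows '[[[0.022, 0.001, 0.0015, 0.0, 0], [0.01, 0.001, 0.0015, 0.0, 0], [0.01, 0.001, 0.0015, 0.0, 0], [0.01, 0.001, 0.0015, 0.0, 0], [0.01, 0.001, 0.0015, 0.0, 0], [0.01, 0.001, 0.0015, 0.0, 0]]]'

```text
time_s: 9.23
tool_pos: [0.5399, 0.1373, 0.3001]
ee_rot: [-0.0, 0.718, 0.696, 0.006]
ft_force: [1.5, -1.1, 6.2]
width: 0.0183
```

Run:
```python
from h import *
plan([.539,.138,.303],-1.5)
wing('scene10')
```

```text
pos [0.5399 0.1373 0.3001] q [0.044 0.148 1.874 0.01  1.111 0.071] F [ 1.5 -1.1  6.2] w 0.0183 t 9.2333
R [[0.031, 0.999, 0.008], [0.999, -0.031, 0.009], [0.009, 0.008, -1.0]]
shift [ 0.0007 -0.0009 -0.0029] turn -0.005 or 3.1366
n 238 frontx 0.5509
0.081 9 [0.1629 0.1673 0.1711]
0.087 12 [0.1598 0.1636 0.1677]
0.093 9 [0.1548 0.1617 0.1659]
0.099 12 [0.1531 0.1588 0.1616]
0.105 9 [0.1488 0.1543 0.1581]
0.111 10 [0.147  0.1519 0.1564]
0.117 11 [0.1467 0.1511 0.1541]
centre [0.1576 0.1003] lean deg -25.5
```

Emit:
step_arm --rows '[[[0.01, 0, 0.003, 0.0, 0], [0.01, 0, 0.006, 0.0, 0], [0.01, 0, 0.009, 0.0, 0], [0.01, 0, 0.012, 0.0, 0], [0.01, 0, 0.015, 0, 0], [0.01, 0, 0.015, 0, 0]]]'

```text
time_s: 9.78
tool_pos: [0.5552, 0.1368, 0.2998]
ee_rot: [-0.001, 0.718, 0.696, 0.006]
ft_force: [-0.1, -1.4, 0.7]
width: 0.0181
```

Run:
```python
from h import *
plan([.59,.136,.300],-1.5)
wing('scene11',.53,.58)
s=snap('wrist','wrist11');im=cv2.resize(s['pixels'][100:290,140:340],None,fx=3,fy=3); cv2.imwrite(f'pics/wrist11c.png',im[:,:,::-1])
```

```text
pos [0.5552 0.1368 0.2998] q [0.042 0.181 1.837 0.01  1.115 0.069] F [-0.1 -1.4  0.7] w 0.0181 t 9.7833
R [[0.031, 0.999, 0.008], [0.999, -0.031, 0.009], [0.009, 0.007, -1.0]]
shift [0.0003 0.0348 0.0001] turn -0.0052 or 3.1364
n 367 frontx 0.566
0.081 8 [0.1633 0.1677 0.1706]
0.087 14 [0.1587 0.1645 0.1681]
0.093 9 [0.1546 0.161  0.1638]
0.099 11 [0.1522 0.1569 0.1601]
0.105 10 [0.1495 0.1556 0.1593]
0.111 13 [0.1456 0.1529 0.1564]
0.117 10 [0.1478 0.1506 0.1524]
0.123 6 [0.1472 0.1481 0.1508]
centre [0.157  0.1007] lean deg -25.0
```

View pics/wrist11c.png

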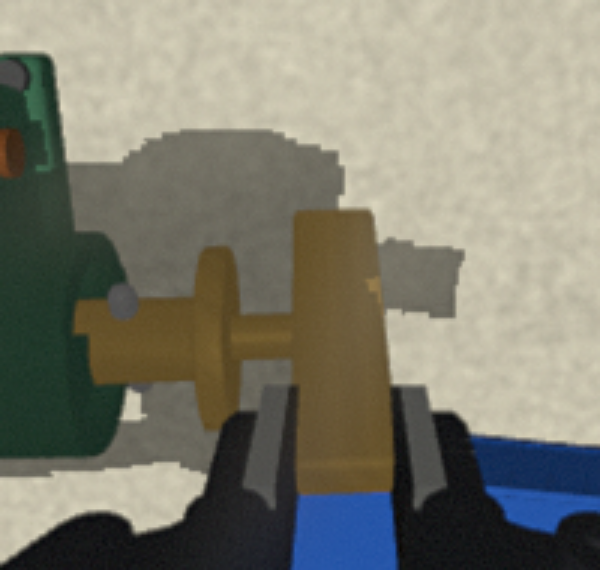

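It slides out without force. Draw the rest.

Emit:
step_arm --rows '[[[0.01, 0, 0.005, 0.0, 0], [0.01, 0, 0.01, 0.0, 0], [0.01, 0, 0.015, 0.0, 0], [0.01, 0, 0.02, 0.0, 0], [0.01, 0, 0.026, 0, 0], [0.01, 0, 0.032, 0, 0], [0.01, 0, 0.038, 0, 0], [0.01, 0, 0.044, 0, 0], [0.01, 0, 0.05, 0, 0], [0.01, 0, 0.05, 0, 0]]]'

```text
time_s: 10.72
tool_pos: [0.6059, 0.1351, 0.3004]
ee_rot: [-0.0, 0.718, 0.696, 0.006]
ft_force: [-0.3, 0.0, -2.0]
width: 0.018
```

Run:
```python
from h import *
plan([.61,-.01,.36],-1.5)
wing('scene12',.58,.63)
s=snap('wrist','wrist12');im=cv2.resize(s['pixels'][100:290,140:340],None,fx=3,fy=3); cv2.imwrite(f'pics/wrist12c.png',im[:,:,::-1])
s=pickle.load(open('scene0.pkl','rb'));P=cloud(s);hsv=cv2.cvtColor(s['pixels'],cv2.COLOR_RGB2HSV)
m=(cv2.inRange(hsv,(105,120,40),(125,255,255))>0)&(P[...,2]>.029)&(P[...,2]<.04)&(P[...,0]>.45)&(P[...,0]<.8)&(abs(P[...,1])<.2)
print(cv2.minAreaRect(P[m][:,:2].astype(np.float32)))
```

```text
pos [0.6059 0.1351 0.3004] q [0.036 0.287 1.709 0.009 1.137 0.064] F [-0.3  0.  -2. ] w 0.018 t 10.7167
R [[0.032, 0.999, 0.009], [0.999, -0.032, 0.009], [0.009, 0.008, -1.0]]
shift [-0.1444  0.0091 -0.0609] turn -0.0054 or 3.1362
n 404 frontx 0.6166
0.081 13 [0.1596 0.1653 0.1693]
0.087 10 [0.1567 0.1632 0.1661]
0.093 11 [0.1545 0.1604 0.1635]
0.099 10 [0.1519 0.1566 0.1595]
0.105 14 [0.1472 0.1533 0.1579]
0.111 9 [0.1447 0.1505 0.1537]
0.117 13 [0.1442 0.1488 0.1527]
0.123 3 [0.1464 0.1472 0.1484]
centre [0.1561 0.0995] lean deg -26.2
((0.6108123660087585, -0.013404004275798798), (0.15125063061714172, 0.20057113468647003), 81.91143798828125)
```

View pics/wrist12c.png

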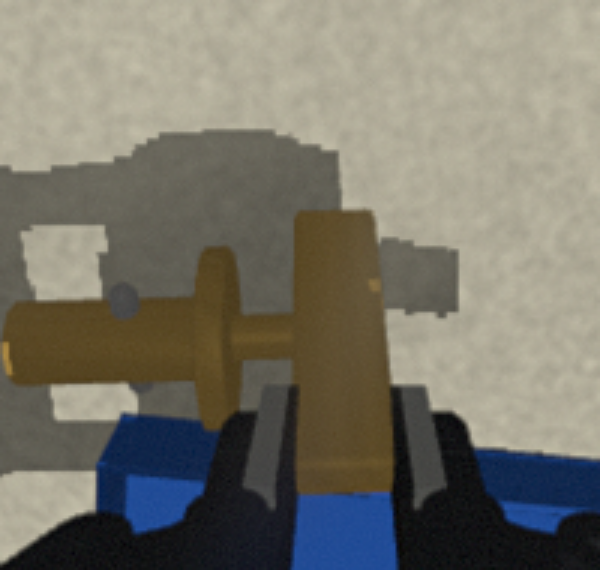

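View pics/scene12.png

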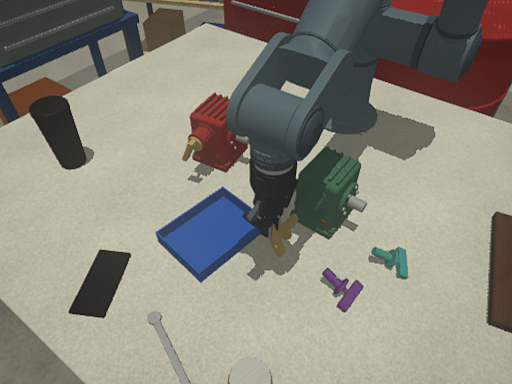

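The plug is fully out, with the shank end visible at wrist crop (8,355), and held firmly. Carry it over the tray.

Emit:
step_arm --rows '[[[0.01, 0, 0.004, -0.01, 0], [0.01, -0.012, 0.014, -0.02, 0], [0.01, -0.034, 0.024, -0.021, 0], [0.01, -0.058, 0.034, -0.021, 0], [0.01, -0.082, 0.044, -0.021, 0], [0.01, -0.106, 0.044, -0.021, 0], [0.01, -0.13, 0.044, -0.021, 0], [0.01, -0.148, 0.044, -0.021, 0], [0.01, -0.157, 0.044, -0.021, 0], [0.01, -0.157, 0.044, -0.021, 0]]]'

```text
time_s: 11.65
tool_pos: [0.6443, -0.0255, 0.3211]
ee_rot: [0.0, 0.719, 0.695, 0.006]
ft_force: [0.9, -0.3, -2.8]
width: 0.0179
```

```bash
cat >> h.py <<'E'
def brass(tag,lo,hi,cam='scene'):
    s=snap(cam,tag); P=cloud(s);hsv=cv2.cvtColor(s['pixels'],cv2.COLOR_RGB2HSV)
    m=(cv2.inRange(hsv,(10,80,40),(30,255,255))>0)&np.all((P>lo)&(P<hi),axis=-1)
    q=P[m]; print(cam,len(q),np.percentile(q,[1,50,99],axis=0).round(4).tolist()); return s,q
E
python3 - <<'E'
from h import *
plan([.645,-.023,.26],-1.5)
s,q=brass('scene13',[.5,-.12,.0],[.72,.1,.2])
f=q[q[:,0]>np.percentile(q[:,0],90)-.003][:,1:]; c=f.mean(0); _,_,vt=np.linalg.svd(f-c); print('lean',np.degrees(np.arctan(vt[0,0]/vt[0,1])),f.min(0),f.max(0))
im=cv2.resize(s['pixels'][120:300,140:320],None,fx=3,fy=3); cv2.imwrite(f'pics/scene13c.png',im[:,:,::-1])
s,q=brass('side13',[.5,-.12,.0],[.72,.1,.2],'side')
im=cv2.resize(s['pixels'][60:260,160:360],None,fx=3,fy=3); cv2.imwrite(f'pics/side13c.png',im[:,:,::-1])
E
```

```text
pos [ 0.6443 -0.0255  0.3211] q [-0.216  0.314  1.634  0.011  1.187 -0.186] F [ 0.9 -0.3 -2.8] w 0.0179 t 11.65
R [[0.034, 0.999, 0.009], [0.999, -0.034, 0.008], [0.009, 0.009, -1.0]]
shift [0.002  0.0001 0.0611] turn -0.0079 or 3.1337
scene 558 [[0.5793, -0.0262, 0.1], [0.6377, -0.0064, 0.1336], [0.6563, 0.0086, 0.1604]]
lean -25.41305638754091 [-0.0167989   0.09781158] [0.00873097 0.14780649]
side 555 [[0.5738, -0.0273, 0.099], [0.6172, -0.0051, 0.1332], [0.6531, 0.0085, 0.1596]]
```

View pics/scene13c.png

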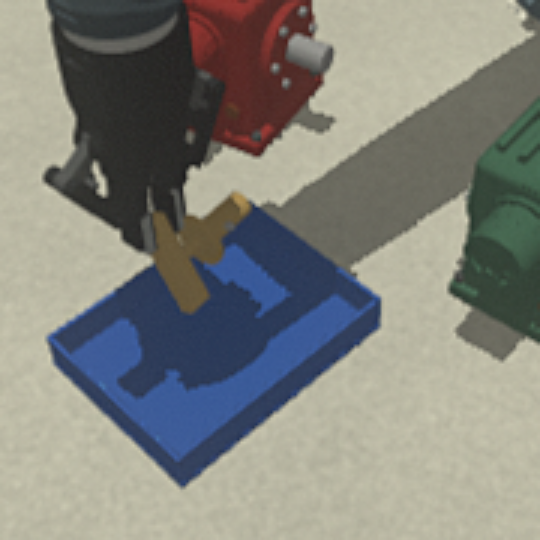

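View pics/side13c.png

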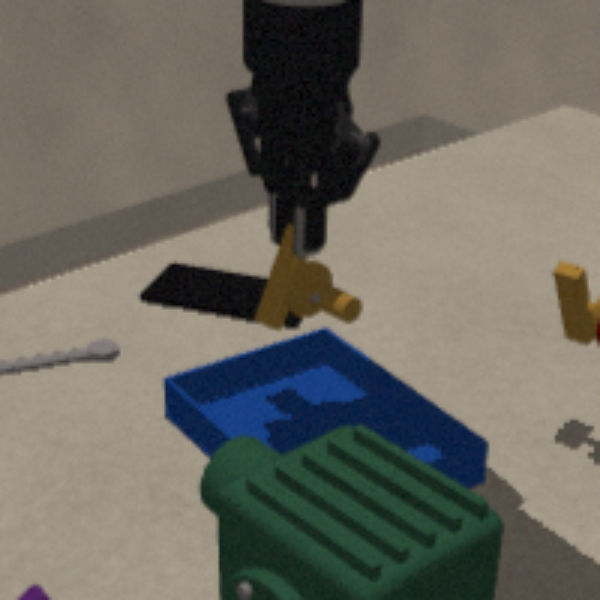

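Plug hangs above the tray, lowest point z≈0.098, lean 25°. Lower to just above the floor.

Emit:
step_arm --rows '[[[0.01, 0, 0, 0.015, 0], [0.01, 0, 0, 0.03, 0], [0.01, 0, 0, 0.045, 0], [0.01, 0, 0, 0.06, 0], [0.01, 0, 0, 0.072, 0], [0.01, 0, 0, 0.08, 0], [0.01, 0, 0, 0.084, 0], [0.01, 0, 0, 0.087, 0], [0.01, 0, 0, 0.087, 0]]]'

```text
time_s: 12.5
tool_pos: [0.6449, -0.0223, 0.2333]
ee_rot: [-0.001, 0.718, 0.696, 0.006]
ft_force: [0.2, 0.3, -2.5]
width: 0.0182
```

Run:
```python
from h import *
plan([.645,-.023,.227],-1.5)
s,q=brass('scene14',[.5,-.12,-.01],[.72,.1,.2])
```

```text
pos [ 0.6449 -0.0223  0.2333] q [-0.211  0.43   1.664  0.012  1.043 -0.186] F [ 0.2  0.3 -2.5] w 0.0182 t 12.5
R [[0.032, 0.999, 0.008], [0.999, -0.032, 0.009], [0.01, 0.008, -1.0]]
shift [-0.0007  0.0001  0.0063] turn -0.0055 or 3.1361
scene 458 [[0.5784, -0.0218, 0.0106], [0.6373, -0.0028, 0.0456], [0.6562, 0.0119, 0.0732]]
```

Emit:
step_arm --rows '[[[0.01, 0, 0, 0.003, 0], [0.01, 0, 0, 0.0055, 0], [0.01, -0.0035, 0, 0.0075, 0], [0.01, -0.007, 0, 0.0095, 0], [0.01, -0.01, 0, 0.012, 0], [0.01, -0.0135, 0, 0.0145, 0], [0.01, -0.0165, 0, 0.0175, 0], [0.01, -0.0195, 0, 0.0205, 0], [0.01, -0.0215, 0, 0.0225, 0], [0.01, -0.0215, 0, 0.0225, 0]]]'

```text
time_s: 13.38
tool_pos: [0.6459, -0.0458, 0.2152]
ee_rot: [0.002, 0.718, 0.696, 0.006]
ft_force: [-7.5, -7.1, 14.5]
width: 0.0185
```

Run:
```python
from h import *
plan([.645,-.05,.205],-1.5)
s,q=brass('scene15',[.5,-.12,-.01],[.72,.1,.2])
f=q[q[:,0]>np.percentile(q[:,0],90)-.003][:,1:]; c=f.mean(0); _,_,vt=np.linalg.svd(f-c); print('lean',np.degrees(np.arctan(vt[0,0]/vt[0,1])),f.min(0),f.max(0))
im=cv2.resize(s['pixels'][120:300,140:320],None,fx=3,fy=3); cv2.imwrite(f'pics/scene15c.png',im[:,:,::-1])
s,q=brass('side15',[.5,-.12,-.01],[.72,.1,.2],'side')
im=cv2.resize(s['pixels'][60:260,160:360],None,fx=3,fy=3); cv2.imwrite(f'pics/side15c.png',im[:,:,::-1])
```

```text
pos [ 0.6459 -0.0458  0.2152] q [-0.247  0.46   1.661  0.009  1.011 -0.22 ] F [-7.5 -7.1 14.5] w 0.0185 t 13.3833
R [[0.031, 0.999, 0.011], [1.0, -0.031, 0.005], [0.005, 0.011, -1.0]]
shift [-0.0042 -0.0008  0.0102] turn -0.0047 or 3.1369
scene 491 [[0.5799, -0.0451, 0.0017], [0.6402, -0.0165, 0.0356], [0.6582, 0.0085, 0.0556]]
lean -49.343955519424725 [-0.03679455  0.00884555] [0.00904986 0.05301338]
side 483 [[0.5765, -0.0448, 0.0098], [0.6241, -0.0164, 0.0367], [0.6559, 0.0073, 0.0557]]
```

View pics/scene15c.png

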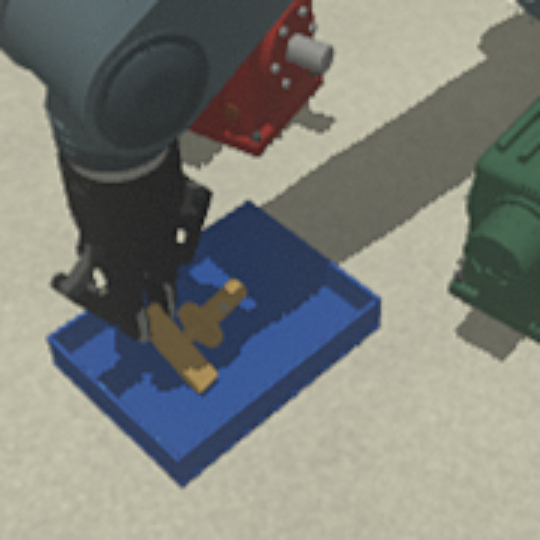

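View pics/side15c.png

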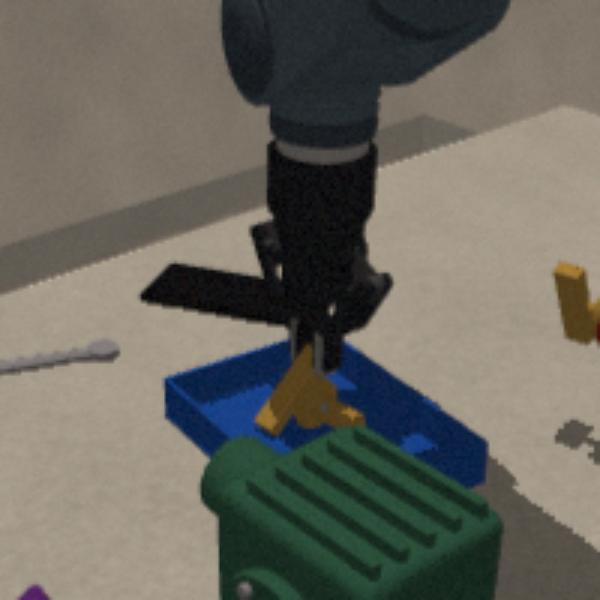

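It is laying down as planned: lean 49°, wing end on the floor. Continue to about 62°.

Emit:
step_arm --rows '[[[0.01, -0.0015, 0, 0.002, 0], [0.01, -0.003, 0, 0.004, 0], [0.01, -0.0045, 0, 0.006, 0], [0.01, -0.006, 0, 0.008, 0], [0.01, -0.0075, 0, 0.01, 0], [0.01, -0.0085, 0, 0.012, 0], [0.01, -0.0085, 0, 0.012, 0]]]'

```text
time_s: 14.07
tool_pos: [0.647, -0.0558, 0.2068]
ee_rot: [0.005, 0.718, 0.696, 0.006]
ft_force: [-5.2, -5.5, 11.8]
width: 0.0182
```

Run:
```python
from h import *
plan([.645,-.05,.205],-1.5)
s,q=brass('scene16',[.5,-.12,-.01],[.72,.1,.2])
f=q[q[:,0]>np.percentile(q[:,0],90)-.003][:,1:]; c=f.mean(0); _,_,vt=np.linalg.svd(f-c); print('lean',np.degrees(np.arctan(vt[0,0]/vt[0,1])),f.min(0),f.max(0))
im=cv2.resize(s['pixels'][120:300,140:320],None,fx=3,fy=3); cv2.imwrite(f'pics/scene16c.png',im[:,:,::-1])
```

```text
pos [ 0.647  -0.0558  0.2068] q [-0.261  0.476  1.657  0.006  0.995 -0.234] F [-5.2 -5.5 11.8] w 0.0182 t 14.0667
R [[0.03, 0.999, 0.014], [1.0, -0.03, 0.001], [0.002, 0.014, -1.0]]
shift [ 0.0058 -0.0022  0.0018] turn -0.0039 or 3.1377
scene 498 [[0.5825, -0.0518, 0.0025], [0.6423, -0.0231, 0.0308], [0.6601, 0.0046, 0.0475]]
lean -58.56061112501451 [-0.04613583  0.01088197] [0.00645859 0.04654611]
```

View pics/scene16c.png

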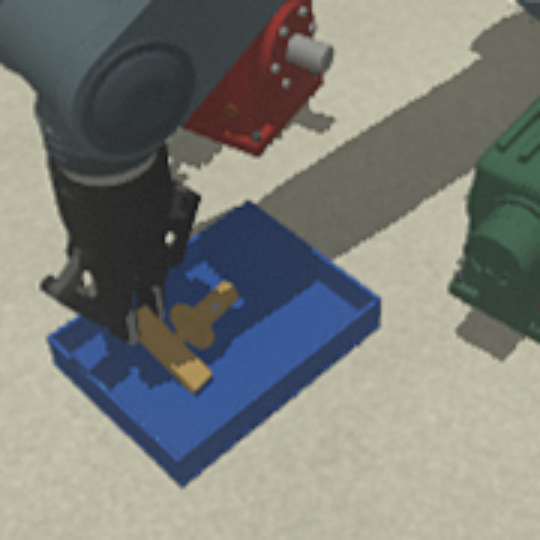

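Lean is 59° and the collar is about 3 mm off the floor. Release with a small opening, then rise straight.

Emit:
step_arm --rows '[[[0.0195, 0, 0, 0, 0], [0.021, 0, 0, 0, 0], [0.023, 0, 0, 0, 0], [0.023, 0, 0, 0, 0], [0.023, 0, 0, -0.004, 0], [0.025, 0, 0, -0.012, 0], [0.03, 0, 0, -0.03, 0], [0.03, 0, 0, -0.06, 0], [0.03, 0, 0, -0.09, 0], [0.03, 0, 0, -0.11, 0]]]'

```text
time_s: 14.95
tool_pos: [0.6459, -0.0559, 0.3207]
ee_rot: [0.006, 0.718, 0.696, 0.007]
ft_force: [0.5, -0.1, 0.1]
width: 0.0299
```

Run:
```python
from h import *
plan([.645,-.05,.35],-1.5)
s,q=brass('scene17',[.5,-.12,-.01],[.72,.1,.2])
im=cv2.resize(s['pixels'][120:300,140:320],None,fx=3,fy=3); cv2.imwrite(f'pics/scene17c.png',im[:,:,::-1])
brass('side17',[.5,-.12,-.01],[.72,.1,.2],'side')
s=snap('wrist','wrist17')
```

```text
pos [ 0.6459 -0.0559  0.3207] q [-0.262  0.321  1.626  0.006  1.177 -0.234] F [ 0.5 -0.1  0.1] w 0.0299 t 14.95
R [[0.03, 0.999, 0.018], [1.0, -0.03, 0.001], [0.001, 0.018, -1.0]]
shift [ 0.0059 -0.0006 -0.0293] turn -0.0037 or 3.1379
scene 450 [[0.598, -0.0726, 0.0023], [0.653, -0.0353, 0.0193], [0.6684, -0.0031, 0.0451]]
side 347 [[0.5904, -0.0558, 0.0082], [0.6297, -0.0345, 0.0286], [0.6632, -0.0051, 0.046]]
```

View pics/scene17c.png

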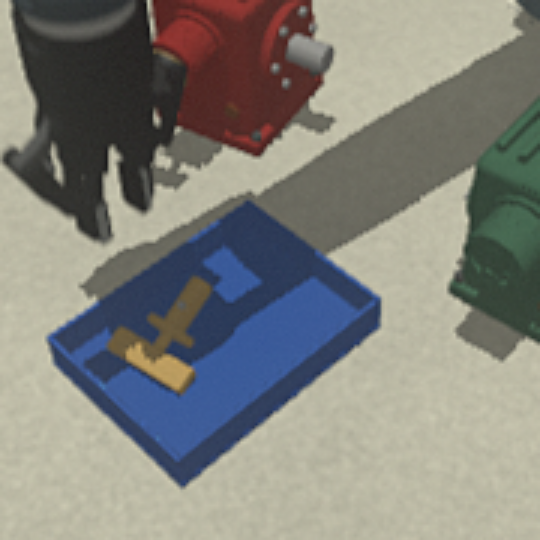

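View pics/wrist17.png

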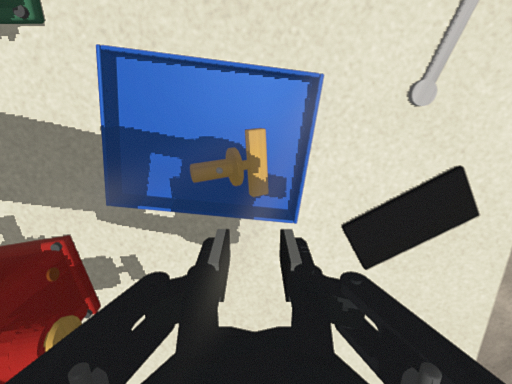

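View pics/side17.png

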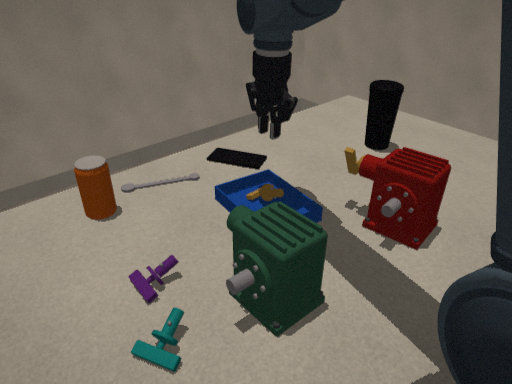

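The plug lies inside the tray (wrist picture (190–268, 130–195)) and the gripper is clear. Let it settle and check it is at rest and the red plug is unmoved.

Emit:
step_arm --rows '[[[0.03, 0, 0, -0.02, 0], [0.03, 0, 0, -0.03, 0], [0.03, 0, 0, -0.03, 0], [0.03, 0, 0, -0.03, 0], [0.03, 0, 0, -0.03, 0], [0.03, 0, 0, -0.03, 0], [0.03, 0, 0, -0.03, 0], [0.03, 0, 0, -0.03, 0]]]'

```text
time_s: 15.77
tool_pos: [0.6453, -0.0559, 0.349]
ee_rot: [0.006, 0.718, 0.696, 0.007]
ft_force: [-0.5, -1.1, 0.1]
width: 0.0302
```

Run:
```python
from h import *
plan([.645,-.05,.35],-1.5)
s,q=brass('scene18',[.5,-.12,-.01],[.72,.1,.2])
s,q=brass('side18',[.5,-.12,-.01],[.72,.1,.2],'side')
a=pickle.load(open('side0.pkl','rb'))['pixels'][140:180,340:365].astype(int);b=s['pixels'][140:180,340:365].astype(int); print('red plug diff',np.abs(a-b).mean())
```

```text
pos [ 0.6453 -0.0559  0.349 ] q [-0.262  0.288  1.611  0.005  1.225 -0.234] F [-0.5 -1.1  0.1] w 0.0302 t 15.7667
R [[0.03, 0.999, 0.018], [1.0, -0.03, 0.0], [0.001, 0.018, -1.0]]
shift [ 0.0059 -0.0005 -0.001 ] turn -0.0037 or 3.1379
scene 448 [[0.5975, -0.0723, 0.004], [0.6531, -0.0356, 0.0194], [0.6685, -0.0037, 0.0446]]
side 351 [[0.5905, -0.0568, 0.0082], [0.6299, -0.0345, 0.0285], [0.6642, -0.0052, 0.0455]]
red plug diff 7.949
```

View pics/scene18.png

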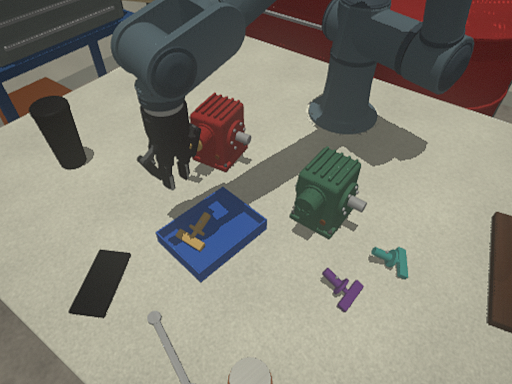

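Run:
```python
from h import *
for t in('side0','side18'):
    s=pickle.load(open(t+'.pkl','rb'));h=cv2.cvtColor(s['pixels'],cv2.COLOR_RGB2HSV)[140:185,335:370]
    m=cv2.inRange(h,(13,80,60),(30,255,255))>0; v,u=np.nonzero(m); print(t,m.sum(),u.min(),u.max(),v.min(),v.max(),u.mean(),v.mean())
print(ctrl.finish_job())
```

```text
side0 309 10 29 7 34 17.236245954692556 20.488673139158575
side18 306 9 29 7 34 17.176470588235293 20.54248366013072
the job is handed in; nothing more can be done
None
```

The green unit's brass plug is unscrewed, drawn out and lying in the blue tray. I handed the job in at about 16 s of the 45 s allowed.

- **Unscrewing:** I turned the wing anticlockwise, first gripped by its front and back faces. The pads slipped along it after about 30°, so I pushed it the rest of the way with shut fingers, to about 52° in all. I then drew it about 65 mm straight out.
- **Laying down:** I lowered it until the wing's end touched the tray floor, then tipped it over in the grip to about 59°. I released it with the collar about 3 mm from the floor, and it settled the last bit by itself.
- **Last checks:** Over the last 0.8 s the plug stayed put to within about 2 mm (measurement noise), all of it inside the tray walls. The gripper was well above it, with forces near zero. The highest wrist force I read was about 18 N.
- **Red plug:** Its brass outline in the side picture matches the start to within a pixel. A cruder brightness comparison showed a mean difference of 8 grey levels there, which I put down to shadow.

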